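# Refit the lever and hinge pin of a lemon press

## Task

The hand-lever lemon press has been washed and has to go back together. Set the lever on it so that the plunger stands in the strainer cup and the eye at the lever's end lies between the two cheeks of the fork, then push the hinge pin through cheek, eye and cheek until its flat head is up against the fork. Leave everything else on the worktop where it is.

Things in the scene. Friction and masses are not known exactly. Their poses are not given: they have to be found in the camera images.
- press: Lemon press, fixed (sizes in mm): wooden board 260x116, top 16 above the worktop, with an aluminium fork (hinge axis at x=-85, 80 up) and a steel strainer cup (centre x=+30). Origin: on the worktop near the board's middle; x from fork to cup (the lever's handle ends up beyond the cup), y along the hinge axis, z up.
- press_fork (a point): Centre of the fork, on the axis of its holes, 80 mm above the worktop, axes as the press. Two cheeks 8 thick, 36 wide (x), tops 98 up; gap 24 (y -12 to 12), outer faces y = -20 and 20; a cross hole 13 across in each. A V hollow between the cheeks carries the eye level with the holes. The pin may go in from either side.
- press_cup (a point): Centre of the cup's inner floor, 32.5 mm above the worktop, 115 from press_fork along the press's x. Cup inside 76 across at the floor, 92 at the rim, rim 57 up; it stands in a shallow dish 114 across, rim 30 up.
- lever: Loose lever, 322 mm long: round eye, straight bar, steel plunger under the bar, dark wooden handle. Stands on the plunger's sole, bar level. Origin: centre of the sole; x along the bar to the handle, z up. Bar 14 wide (y), 12 high, axis 47 up, x -105 to 90. Plunger disc 66 across, 20 high, on a stem 17 across. Handle 26 thick, x 94 to 191. 0.35 kg, balances near x=5: grip across the bar.
- lever_eye (a point): Centre of the lever's eye: x=-115 of the lever, 47 above the sole. Eye 32 mm across, 18 thick (y), cross hole 13 across along y. In place it coincides with press_fork, the sole stands on press_cup and the lever's x lies along the press's x.
- pin: Loose steel hinge pin, 60 g, lying flat and level: round shaft 10 mm across, 54 long (x 0 to 54, last 6 tapered to 5), and a flat thumb head 26 wide (y), 28 long (x -28 to 0), 10 thick (z). Origin: where shaft and head meet, on the underside; x to the tip, z up; shaft axis 5 above the underside.
- pin_mid (a point): Point on the pin's axis, 20 mm from the head's shoulder; coincides with press_fork when the pin is fully home.
- lemon: Bystander: lemon, 78x55x56 mm. Origin at the centre of its underside.
- tin: Bystander: short food tin, 75 across, 58 mm high. Origin at the centre of its underside.
- spice_jar: Bystander: small glass spice jar with a dark cap, 41 across, 105 mm high. Origin at the centre of its underside.
- mug: Bystander: plain white mug, 88 across, 100 mm high, handle to its -y. Origin at the centre of its underside.
- teaspoon: Bystander: metal teaspoon lying flat, 130x27x11 mm, long axis x. Origin at the centre of its underside.
There are look-alikes about, which are no part of the job. Several things have the shape of the pin; the one meant has the colours described above.

How it is judged (in metres and radians):
On the way:
1. the lever is set: plunger in the cup, eye between the cheeks in line with their holes (distance between lever_eye and press_fork below 0.005 m and distance between lever and press_cup below 0.01 m and angle between the z axis of lever and the z axis of press, either way round below 0.12 rad), for 0.2 s.
At the end, for the whole second after the job is handed in: Plunger's sole within 10 mm of the cup floor's centre, lever upright within 0.12 rad, eye within 5 mm of the fork's centre; pin through cheek, eye and cheek (along the hinge axis within 0.12 rad, pin_mid within 5 mm of press_fork), head within 3.5 mm of the cheek; lever and pin at rest (all of step 1 and y of pin_mid in the frame of press between -0.0035 and 0.0035 m and distance between pin_mid and press_fork below 0.005 m and distance between pin_mid and lever_eye below 0.006 m and angle between the x axis of pin and the y axis of press, either way round below 0.12 rad and linear speed of each of lever, pin below 0.02 m/s); the robot touches nothing.
It fails at once if the lemon was pushed more than 50 mm (distance of lemon from where it was at the start of the episode above 0.05 m).
It fails at once if the tin was pushed more than 50 mm or knocked over (distance of tin from where it was at the start of the episode above 0.05 m or angle between tin's own z axis and vertical above 0.6 rad).
It fails at once if the spice jar was pushed more than 50 mm or knocked over (distance of spice_jar from where it was at the start of the episode above 0.05 m or angle between spice_jar's own z axis and vertical above 0.6 rad).
It fails at once if the mug was pushed more than 50 mm or knocked over (distance of mug from where it was at the start of the episode above 0.05 m or angle between mug's own z axis and vertical above 0.6 rad).
It fails at once if the teaspoon was pushed more than 60 mm (distance of teaspoon from where it was at the start of the episode above 0.06 m).
It also fails if it takes over 61 s, if anything falls off the work surface, if the arm or the gripper's body presses on something with over 40 N, if the wrist force passes 120 N, or if a joint passes its speed limit or range.

## Robot

A 6-joint arm with a two-finger parallel gripper is mounted at the origin on a cart in front of the work surface, level with it; the furniture and walls round the work are solid. World frame = base frame: x ahead of the robot, y to its left, z up, the work surface at z = 0. Lengths are in mm, angles in rad, forces in N, time in s.
With the tool pointing down it reaches from about 275 to 725 mm from the base axis. Payload 5.6 kg.
Tool frame: the origin (TCP) lies midway between the tips of the shut fingers; the grasp point (between the pads) lies 19 mm behind it; z points along the fingers, y is the line along which they close (so a half turn about z gives the same grasp; the last joint's range is limited). The gripper opens to 85 mm and grips with 20 to 120 N. Pads are 22 mm wide; open, the fingers measure 114 mm over their backs; the gripper's body (76 mm by 85 mm) begins 54 mm behind the grasp point. The pads swing forward as they close: fully open they stand 13 mm farther back than shut.
Start: joints at [-0.915, 0.255, 0.108, 0, -1.424, -0.285], TCP at [199.317, -512.607, 231.283] pointing down, gripper open.
Joint ranges: [-2.95, 2.95], [-1.21, 1.97], [-1.09, 1.5], [-2.87, 1.71], [-2.94, -0.07], [-3.05, 3.05]. Speed limits (rad/s): [2.57, 2.57, 3.14, 3.14, 3.14, 3.14].

## Interface

Orientations are given as a unit quaternion [w, x, y, z].
In Python, from bench import move_ptp, movel, movej, gripper_to, hold, ik, state, grab_frame, IKError, close_job gives the robot as it stands. Calls block until the motion is done:
- move_ptp(position, orientation): joint-space move of the TCP to a pose.
- movel(position, rot=None, velocity=150, until_force=None): straight line of the TCP; rot=None keeps the orientation; velocity is the mean speed in mm/s. With until_force (N) it stops when the force on the tool has changed by that much, and returns True; else False.
- movej(angles): joint-space move.
- gripper_to(opening, f_grip=None): opening from 0.0 (shut) to 1.0 (fully open); f_grip is the grip in N (None keeps the last); returns when the fingers have stopped.
- hold(seconds).
- ik(position, orientation): joint angles nearest the present ones, or None.
- state(): the state.
- grab_frame(name): name is "scene" or "top" or "wrist"; returns a dict with "pixels" (400x640x3 uint8, red, green, blue), "mtx" (3x3 intrinsics, pixels), "dist" ([k1, k2, p1, p2, k3] as OpenCV has them; the pictures are not rectified), "eye" and "rotation" of the camera in the world; the wrist camera has in their place "mount" (4x4, takes a point from camera to tool coordinates, whose origin is the TCP and whose axes are the flange's). Camera axes: x right, y down, z forward; pixel columns grow to the right and rows downward; lengths in mm; the calibration is good to about 2 mm. A picture is of the moment at which its call begins: read the wrist's pose just before it. There is no depth.
A pose or a line that the arm cannot do raises IKError and nothing moves.
- close_job(): hands the job in; it is judged then, once.
The state is a dict: "time_s": time; "joint_positions": joint angles; "qd": joint speeds; "effort": joint torques, N m; "tool_pos": TCP position; "orientation": TCP orientation; "force": force on the tool from outside, world axes, zero at the start; "ft_torque": the same for the moment, N m; "gripper_width": opening from 0.0 (shut) to 1.0 (fully open); "gripper_force": force on a finger pad.
Only numpy, scipy, OpenCV 4.12 (cv2) and the standard library are available. Lean on these libraries where they do the work, as an engineer would, in place of code of your own. Each camera call takes 0.05 s, during which the arm holds its last target. There are 200 camera calls.

## Working session

There is one attempt and no reset: what is moved stays moved. The work goes in short steps, each a Python script; the robot and the scene stay as the last script left them, time stands still between calls to the robot, and variables do not carry over. Pictures are saved under pics/ and viewed, at most 10 in all, crops included, and the job is handed in when it is done.

```bash
mkdir -p pics; ls; cat > h.py <<'E'
import numpy as np, cv2
from bench import *
def save(n,f): cv2.imwrite(f'pics/{f}.png',cv2.cvtColor(n,cv2.COLOR_RGB2BGR))
def ray(fr,uv,eye=None,R=None):
    p=cv2.undistortPoints(np.array(uv,float).reshape(-1,1,2),np.array(fr['mtx']),np.array(fr['dist'])).reshape(-1,2)
    d=np.c_[p,np.ones(len(p))]@np.array(fr['rotation'] if R is None else R).T
    return np.array(fr['eye'] if eye is None else eye),d
def onplane(fr,uv,z,**k):
    e,d=ray(fr,uv,**k); return e+d*((z-e[2])/d[:,2])[:,None]
def proj(fr,P):
    R=np.array(fr['rotation']); t=-R.T@np.array(fr['eye'])
    return cv2.projectPoints(np.array(P,float).reshape(-1,1,3),cv2.Rodrigues(R.T)[0],t,np.array(fr['mtx']),np.array(fr['dist']))[0].reshape(-1,2)
E
python3 - <<'E'
from h import *
import pickle
a=grab_frame('top');b=grab_frame('scene');pickle.dump((a,b),open('f0.pkl','wb'))
save(a['pixels'],'top0');save(b['pixels'],'scene0')
for f in(a,b):print(f['eye'],f['rotation'],f['mtx'],f['dist'])
s=state();print(s)
E
```

```text
pics
[ 476.29742859    4.98264029 1203.09661514] [ 0.04019129 -0.6991482   0.71359286 -0.01901798] [[377.51917206   0.         321.10785358]
 [  0.         377.51917206 192.28462731]
 [  0.           0.           1.        ]] [-0.06311013  0.          0.          0.          0.        ]
[-122.08248582  646.68200274  725.36908285] [ 0.18513236 -0.36906131  0.80966885 -0.41708047] [[393.53677716   0.         313.99658765]
 [  0.         393.53677716 202.24042662]
 [  0.           0.           1.        ]] [-0.00599353  0.          0.          0.          0.        ]
{'time_s': 0.1, 'joint_positions': array([-9.15428603e-01,  2.55666631e-01,  1.07142607e-01, -4.11205385e-04,
       -1.42391221e+00, -2.84607745e-01]), 'qd': array([ 0.00085208, -0.00157814,  0.00229609,  0.00148997, -0.00022414,
        0.00093937]), 'effort': array([-3.58102123e-03, -3.87603557e+01,  2.38472986e+01,  5.37793770e+00,
       -3.79028876e-03, -3.10202893e-05]), 'tool_pos': array([ 199.16831415, -512.19569173,  230.50252385]), 'orientation': array([-1.90022206e-04, -1.84290220e-01,  9.82871508e-01,  8.23146655e-04]), 'force': array([ 0.70056128, -0.36401465, -0.27594106]), 'ft_torque': array([-0.0213968 , -0.01276002,  0.01960117]), 'gripper_force': 0.0, 'gripper_width': 1.0021337990831338}
```

View pics/top0.png

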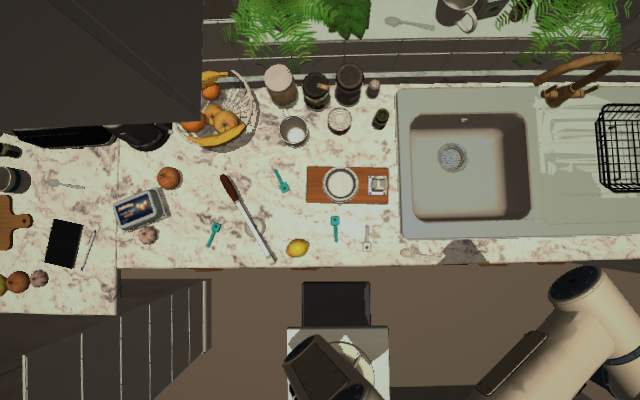

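View pics/scene0.png

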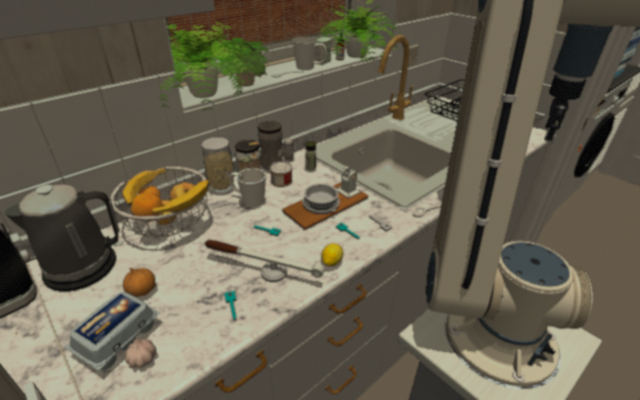

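The top view shows the press at (347,185) with its fork at (378,185). The lever runs from its handle at (222,178) to its eye at (271,262). Pin-shaped candidates are teal at (281,180), (214,234) and (335,228), and one steel-grey at (367,237). The steel-grey one fits "loose steel hinge pin"; I'll confirm it in an enlarged crop.

```bash
python3 - <<'E'
from h import *
import pickle
a,b=pickle.load(open('f0.pkl','rb'))
c=cv2.resize(a['pixels'][160:275,205:435],None,fx=3.4,fy=3.4,interpolation=cv2.INTER_CUBIC);
d=cv2.resize(b['pixels'][170:270,270:450],None,fx=3,fy=3,interpolation=cv2.INTER_CUBIC)
o=np.zeros((600,782,3),np.uint8);o[:c.shape[0],:c.shape[1]]=c[:,:782];h=600-c.shape[0];o[c.shape[0]:,:540]=d[:h,:540];save(o,'crop1')
E
```

```text
(no output)
```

View pics/crop1.png

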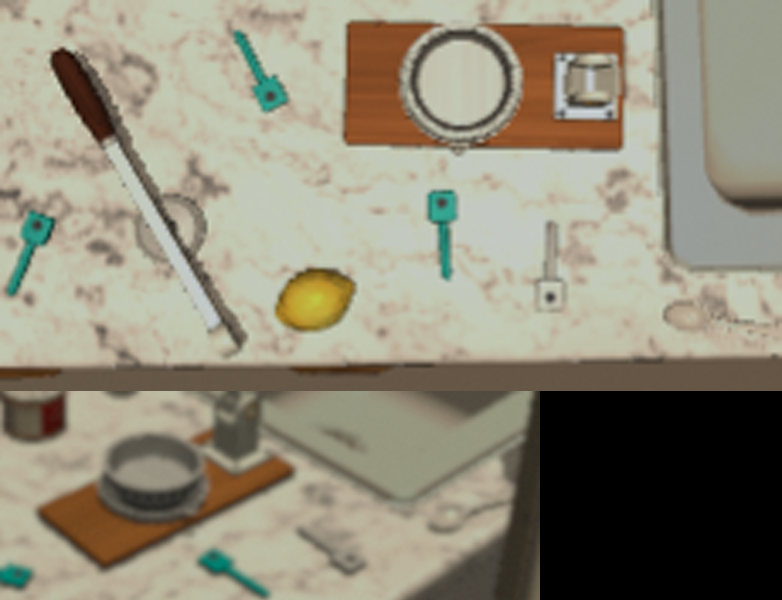

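The crop confirms it: the steel-coloured pin is at top pixel (367,237), head towards the robot and tip away. The others are teal. Next come rough positions, then a wrist look.

```bash
cat >> h.py <<'E'
from scipy.spatial.transform import Rotation as Rn
def Q(yaw):
    c,s=np.cos(yaw),np.sin(yaw)
    q=Rn.from_matrix(np.array([[c,s,0],[s,-c,0],[0,0,-1]])).as_quat(); return q[[3,0,1,2]]
def wrist():
    s=state(); f=grab_frame('wrist'); q=s['orientation']
    T=np.eye(4);T[:3,:3]=Rn.from_quat(np.r_[q[1:],q[0]]).as_matrix();T[:3,3]=s['tool_pos']
    W=T@np.array(f['mount']); f['eye']=W[:3,3];f['rotation']=W[:3,:3]; return f
E
python3 - <<'E'
from h import *
import pickle
a,b=pickle.load(open('f0.pkl','rb'))
crop=lambda u,v:(205+(u-1.2)/3.4,160+(v-1.2)/3.4)
P=lambda n,u,v,z:print(n,onplane(a,[crop(u,v)],z).round())
P('cup',461,83,57);P('board',346,22,16);P('board',623,28,16);P('board',620,150,16);P('board',345,145,16)
P('forkbase',587,86,20);P('pinhead',550,297,10);P('pintip',551,222,5)
P('handle end',58,52,50);P('bar',213,327,53);P('bar',110,141,53);P('lemon',315,300,28);P('tealpin',443,205,8);P('spoon',685,316,5)
f=grab_frame('wrist');print(f['mount'],f['mtx'],f['dist'])
for p in ([330,-130,300],[400,-110,350],[400,-150,80]):
  for y in (0,1.57,3.14,-1.57):
    q=ik(p,Q(y)); print(p,y,None if q is None else np.round(q,2))
E
```

```text
Traceback (most recent call last):
  File "h.py", line 9, in onplane
    e,d=ray(fr,uv,**k); return e+d*((z-e[2])/d[:,2])[:,None]
        ~~~^^^^^^^^^^^
  File "h.py", line 6, in ray
    d=np.c_[p,np.ones(len(p))]@np.array(fr['rotation'] if R is None else R).T
      ~~~~~~~~~~~~~~~~~~~~~~~~^~~~~~~~~~~~~~~~~~~~~~~~~~~~~~~~~~~~~~~~~~~~~~~
ValueError: matmul: Input operand 1 has a mismatch in its core dimension 0, with gufunc signature (n?,k),(k,m?)->(n?,m?) (size 4 is different from 3)
```

```bash
cat >> h.py <<'E'
def q2m(q): q=np.array(q); return Rn.from_quat(np.r_[q[1:],q[0]]).as_matrix()
_gf=grab_frame
def fix(f):
    if 'rotation' in f and np.size(f['rotation'])==4: f['rotation']=q2m(f['rotation'])
    return f
E
sed -i 's/import numpy as np, cv2/import numpy as np, cv2, pickle/' h.py
python3 - <<'E'
from h import *
a,b=pickle.load(open('f0.pkl','rb'));fix(a);fix(b)
crop=lambda u,v:(205+(u-1.2)/3.4,160+(v-1.2)/3.4)
P=lambda n,u,v,z:print(n,onplane(a,[crop(u,v)],z).round()[0])
print(a['rotation'].round(2))
P('cup',461,83,57);P('board',346,22,16);P('board',623,28,16);P('board',620,150,16);P('board',345,145,16)
P('forkbase',587,86,20);P('pinhead',550,297,10);P('pintip',551,222,5)
P('handle end',58,52,50);P('bar',213,327,53);P('bar',110,141,53);P('lemon',315,300,28);P('tealpin',443,205,8);P('spoon',685,316,5)
f=grab_frame('wrist');print(f['mount'],f['mtx'],f['dist'])
for p in ([330,-130,300],[400,-110,350],[400,-150,80]):
  for y in (0,1.57,3.14,-1.57):
    q=ik(p,Q(y)); print(p,y,None if q is None else np.round(q,2))
E
```

```text
[[-0.02 -1.    0.08]
 [-1.    0.02  0.03]
 [-0.03 -0.08 -1.  ]]
cup [597. -20.  57.]
board [661.  85.  16.]
board [ 649. -173.   16.]
board [ 536. -167.   16.]
board [546.  88.  16.]
forkbase [ 595. -137.   20.]
pinhead [402. -99.  10.]
pintip [ 471. -102.    5.]
handle end [634. 348.  50.]
bar [383. 206.  53.]
bar [552. 298.  53.]
lemon [404. 116.  28.]
tealpin [488.  -2.   8.]
spoon [ 382. -223.    5.]
[[-1.00136069e-03 -9.46215448e-01 -3.23535659e-01  8.34570811e+01]
 [ 9.99999482e-01 -8.89046455e-04 -4.94939814e-04  6.80271731e-02]
 [ 1.80681467e-04 -3.23535987e-01  9.46215849e-01 -1.41973498e+02]
 [ 0.00000000e+00  0.00000000e+00  0.00000000e+00  1.00000000e+00]] [[313.49375598   0.         316.49826083]
 [  0.         313.49375598 197.65360998]
 [  0.           0.           1.        ]] [-0.05458877  0.          0.          0.          0.        ]
[330, -130, 300] 0 [ 0.08 -0.16 -0.16  0.   -1.57  1.5 ]
[330, -130, 300] 1.57 None
[330, -130, 300] 3.14 [ 0.08 -0.16 -0.16  0.   -1.57 -1.65]
[330, -130, 300] -1.57 [ 0.08 -0.16 -0.16  0.   -1.57 -0.07]
[400, -110, 350] 0 [ 0.11 -0.03  0.08  0.   -1.68  1.46]
[400, -110, 350] 1.57 [ 0.11 -0.03  0.08  0.   -1.68  3.03]
[400, -110, 350] 3.14 [ 0.11 -0.03  0.08  0.   -1.68 -1.69]
[400, -110, 350] -1.57 [ 0.11 -0.03  0.08  0.   -1.68 -0.11]
[400, -150, 80] 0 [ 0.01  0.13 -0.46  0.   -0.98  1.56]
[400, -150, 80] 1.57 None
[400, -150, 80] 3.14 [ 0.01  0.13 -0.46  0.   -0.98 -1.58]
[400, -150, 80] -1.57 [ 0.01  0.13 -0.46  0.   -0.98 -0.01]
```

```bash
python3 - <<'E'
from h import *
move_ptp([550,-75,270],Q(np.pi)); hold(0.2); f=wrist(); pickle.dump(f,open('w1.pkl','wb'));save(f['pixels'],'w1')
move_ptp([485,261,250],Q(np.radians(-151.4))); hold(0.2); f=wrist(); pickle.dump(f,open('w2.pkl','wb'));save(f['pixels'],'w2')
s=state();print(s['time_s'],s['tool_pos'],s['joint_positions'].round(2))
E
```

```text
3.9667 [485.42493705 260.22760834 250.06649524] [ 0.78  0.25  0.15  0.   -1.47 -1.85]
```

View pics/w1.png

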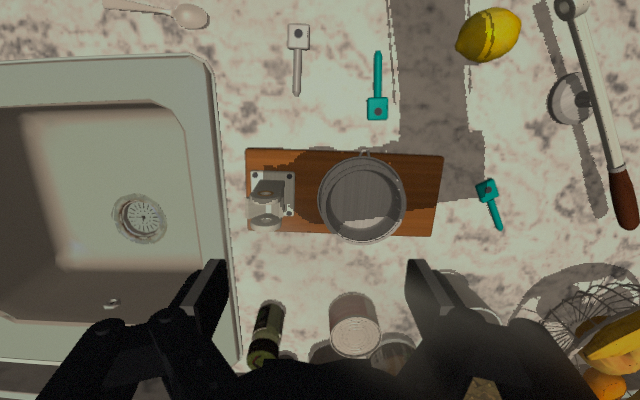

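View pics/w2.png

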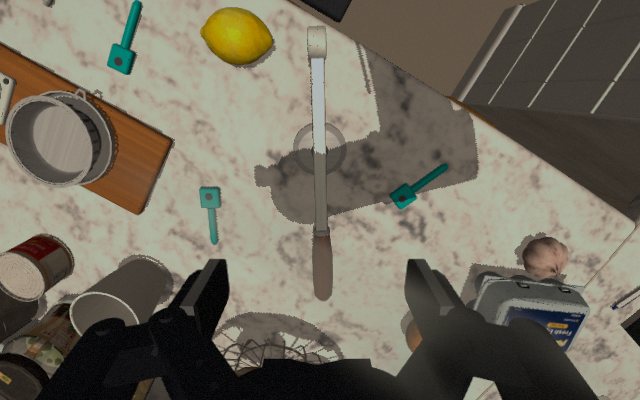

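w1 shows the board with corners near (246,149), (443,155) and (433,237). It also shows the cup at (362,200), the fork at (268,200) and the steel pin with its head at (298,37) and tip at (297,95). w2 shows the lever lying along column ~320: eye (317,40), plunger disc (319,150), bar/handle joint (321,233). Next I'll measure from scanlines.

```bash
python3 - <<'E'
from h import *
w1=pickle.load(open('w1.pkl','rb'));w2=pickle.load(open('w2.pkl','rb'))
np.set_printoptions(linewidth=220)
g=w2['pixels'].astype(int).mean(2).astype(int)
for r in (30,42,65,80,100,120,180,200,220,250): print(r,g[r,300:340])
print('col317 rows18-65',g[18:66,317]);print('col321 rows 222-305',g[222:305,321])
h=w1['pixels'].astype(int).mean(2).astype(int)
print('pin rows 15..105, cols 284..314')
for r in range(18,104,4): print(r,h[r,284:314])
print('col291',h[15:60,291]);print('col304',h[15:60,304]);print('col297',h[60:105,297])
c=cv2.resize(w1['pixels'][140:245,235:450],None,fx=3.7,fy=3.7,interpolation=cv2.INTER_CUBIC);save(c,'c2');print(c.shape)
E
```

```text
30 [154 151 149 153 155 160 161 119 142 148 151 150 150 148 147 146 147 148 148 148 148 149 144 138 134 122 167 166 165 163 162 155 148 145 141 136 124  99  64  84]
42 [164 167 167 165 168 168 167 125 156 170 171 170 170 170 171 171 173 173 173 173 172 172 175 172 172 155 122 168 168 166 167 163 163 163 162 160 161 164 166 168]
65 [166 163 165 167 166 166 166 165 105  96  76 156 182 181 180 180 181 182 179 179 182 183 180 155 119 169 170 169 166 170 169 170 169 169 169 169 169 171 168 169]
80 [166 165 163 163 162 159 154 154 155 159  98 125 170 183 182 179 177 182 179 176 180 180 182 165 127 162 164 167 168 169 169 169 169 169 168 168 170 168 169 169]
100 [161 162 163 161 158 154 151 151 148 142 129  65 123 181 179 180 178 179 182 178 179 180 179 176 144 137 167 168 168 169 168 169 171 170 169 170 171 171 170 171]
120 [164 165 167 165 166 163 163 165 164 161 162 159  74 169 181 180 180 179 179 180 178 180 178 178 153 117 158 156 152 146 139 131 125 127 128 131 128 122 115 119]
180 [ 96 100  96  94  96  95  96  97  96  95  98  96  98  96  76  96 102 100 102 100 100  99 103 104  99  89
[... 3785 characters left out ...]
69 168 171 171 169 169 167 165 165 164 167 169 168 166 163 167 169 169 172 171 174 171 173 172 176 174 175 172 173 173]
col291 [168 166 166 163 162 161 163 168 140 139 159 164 163 164 163 165 166 167 167 167 165 169 169 167 168 168 170 170 171 171 172 160 129  81  77 170 173 174 173 174 175 173 173 171 170]
col304 [170 171 172 172 169 169 167 166 147 132 151 168 169 172 170 172 172 171 170 172 171 172 171 169 171 170 171 169 171 171 169 172 152 119  66 134 168 168 167 168 168 165 164 165 165]
col297 [160 160 158 160 158 156 154 154 154 153 153 152 151 151 151 149 148 148 150 147 146 145 146 145 144 141 140 140 139 139 136 133 126 122 116 110 121 170 168 165 165 165 166 168 167]
(388, 796, 3)
```

View pics/c2.png

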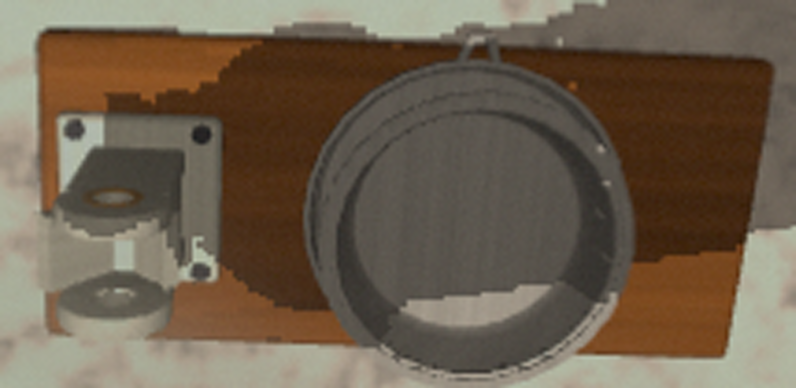

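The enlarged crop gives these press points (picture px = crop/3.7 + (235,140)):
- Ringed hole in the near cheek: (112,197)
- Hole ring in the far cheek's inner face: (115,297)
- Board corners: (38,32), (772,62), (728,356), (48,332)
- Cup floor disc centre: about (468,219)

```bash
python3 - <<'E'
from h import *
w1=pickle.load(open('w1.pkl','rb'));w2=pickle.load(open('w2.pkl','rb'))
c=lambda u,v:(235+(u+.5)/3.7-.5,140+(v+.5)/3.7-.5)
P=lambda n,uv,z,w=w1:(lambda p:(print(n,p.round(1)),p)[1])(onplane(w,[uv],z)[0])
A=P('near hole',c(112,197),80);B=P('far hole',c(115,297),80);print('sep',np.linalg.norm(A-B),'(32)')
bc=[P('board',c(*x),16) for x in((38,32),(772,62),(728,356),(48,332))]
print('lens',[np.linalg.norm(bc[i]-bc[(i+1)%4]).round(1) for i in range(4)])
d1=bc[1]-bc[0];d2=bc[2]-bc[3];print('yaws',np.degrees(np.arctan2(d1[1],d1[0])),np.degrees(np.arctan2(d2[1],d2[0])), np.degrees(np.arctan2(*(A-B)[[1,0]]))+90+180)
P('board mid',np.mean([proj(w1,x)[0] for x in bc],0),16);print(np.mean(bc,0))
P('floor c',c(468,219),32.5);P('fl L',c(353,215),32.5);P('fl R',c(582,215),32.5);P('fl b',c(468,327),32.5);P('fl t',c(468,112),32.5)
print('pin');
for n,uv,z in(('h tl',(287.3,24),10),('h tr',(308.3,24),10),('h bl',(286.5,46.6),10),('h br',(307.5,47.5),10),('hc hole',(298,32.2),10),('s54',(297.0,54),5),('s90',(296,90),5),('tip',(296.5,96.3),5)):P(n,uv,z)
print('lever');
for n,uv,z in(('r80',(317.4,80),53),('r120',(318.6,120),53),('r200',(320.7,200),53),('joint',(321,230),53),('eyeR42',(316.5,42),63),('disc L',(293,149),20),('disc R',(346,149),20),('eye fr0',(317,25),47),('eye fr',(317,29.5),47),('hand end',(323,299.5),47)):P(n,uv,z,w2)
print(w2['eye'])
p=onplane(w2,[(317.4,80),(320.7,200)],53);d=p[1]-p[0];print(np.degrees(np.arctan2(d[1],d[0])))
E
```

```text
near hole [ 574.2 -133.3   80. ]
far hole [ 606.8 -134.2   80. ]
sep 32.65736720572059 (32)
board [ 535.3 -166.8   16. ]
board [545.9  87.7  16. ]
board [658.8  85.4  16. ]
board [ 648.1 -171.5   16. ]
lens [np.float64(254.8), np.float64(113.0), np.float64(257.2), np.float64(112.9)]
yaws 87.61582481251288 87.6163737664936 448.4445721479668
board mid [594.6 -42.3  16. ]
[597.00417348 -41.29112096  16.        ]
floor c [597.8 -18.6  32.5]
fl L [596.3 -58.5  32.5]
fl R [596.4  21.   32.5]
fl b [638.8 -16.8  32.5]
fl t [559.8 -20.3  32.5]
pin
h tl [ 391.5 -109.2   10. ]
h tr [391.6 -84.9  10. ]
h bl [ 415.9 -110.8   10. ]
h br [417.  -86.1  10. ]
hc hole [400.3 -97.   10. ]
s54 [423.6 -98.9   5. ]
s90 [ 465.  -100.9    5. ]
tip [ 472.5 -100.5    5. ]
lever
r80 [402.2 215.9  53. ]
r120 [436.8 236.1  53. ]
r200 [514.3 281.1  53. ]
joint [547.2 299.5  53. ]
eyeR42 [372.3 198.7  63. ]
disc L [483.5 227.   20. ]
disc R [453.4 282.6  20. ]
eye fr0 [356.3 190.6  47. ]
eye fr [360.  192.6  47. ]
hand end [636.6 351.5  47. ]
[412.11267724 220.32446703 392.06782643]
30.15969445904283
```

```bash
cat >> h.py <<'E'
yp=np.radians(87.6); ex=np.array([np.cos(yp),np.sin(yp),0]); ey=np.array([-np.sin(yp),np.cos(yp),0])
F=np.array([594.2,-134.0,80]); CUP=F+115*ex; CUP[2]=32.5
def st():
    s=state();print('t',s['time_s'].__round__(2),'p',s['tool_pos'].round(1),'F',s['force'].round(1),'w',round(s['gripper_width'],3),'gf',round(s['gripper_force'],1));return s
E
python3 - <<'E'
from h import *
L=np.array([469,254.6,0]);yl=np.radians(30.1);g=L+24*np.array([np.cos(yl),np.sin(yl),0]);q=Q(yl-np.pi)
gripper_to(0.7)
move_ptp(g+[0,0,100],q);movel(g+[0,0,34],velocity=100);st()
gripper_to(0,f_grip=80);st()
movel(g+[0,0,150],velocity=150);st()
T=CUP+24*ex;T[2]=150
move_ptp(T,Q(yp-np.pi));hold(0.2);st()
f=wrist();pickle.dump(f,open('w3.pkl','wb'));save(f['pixels'],'w3')
E
```

```text
t 5.81 p [490.4 267.1  34.9] F [0.2 0.  0.5] w 0.701 gf 0.0
t 6.3 p [490.1 266.9  34.6] F [-0.9 -0.9  4.1] w 0.145 gf 78.7
t 7.22 p [488.9 266.2 148.5] F [-0.   0.3 -3.9] w 0.143 gf 78.0
t 8.78 p [600.    5.6 150. ] F [-0.3 -0.6 -3.1] w 0.142 gf 78.0
```

View pics/w3.png

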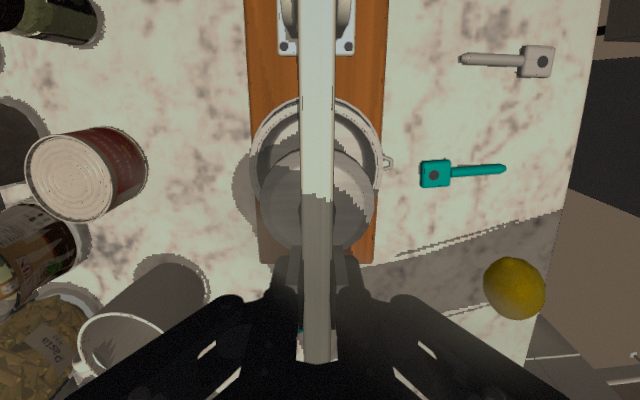

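The lever is held: the bar lies along column 317 and runs over the fork, centred between the cheeks, with the plunger above the cup at (317,190). Now I lower it.

```bash
python3 - <<'E'
from h import *
T=CUP+24*ex
T[2]=82;print(movel(T,velocity=100,until_force=15));st()
T[2]=64;print(movel(T,velocity=25,until_force=8));st()
f=fix(grab_frame('top'));g=fix(grab_frame('scene'))
gripper_to(0.35);st();hold(.3)
T[2]=150;movel(T,velocity=150)
# go look at fork from pin side
move_ptp([560,-110,240],Q(np.pi));hold(.2);st()
f=wrist();pickle.dump(f,open('w4.pkl','wb'))
c=cv2.resize(f['pixels'][100:300,180:440],None,fx=3,fy=3,interpolation=cv2.INTER_CUBIC);save(c,'w4')
E
```

```text
False
t 9.67 p [600.7   4.9  82.8] F [ 0.   0.4 -2.6] w 0.143 gf 78.0
True
t 10.26 p [600.    4.7  67.2] F [-1.7  0.7  4.4] w 0.141 gf 79.0
t 10.68 p [598.7   4.7  65.4] F [-0.1 -0.9  0.3] w 0.347 gf 0.0
t 13.1 p [ 560.  -109.6  239.5] F [-0.3  0.3  0.1] w 0.351 gf 0.0
```

View pics/w4.png

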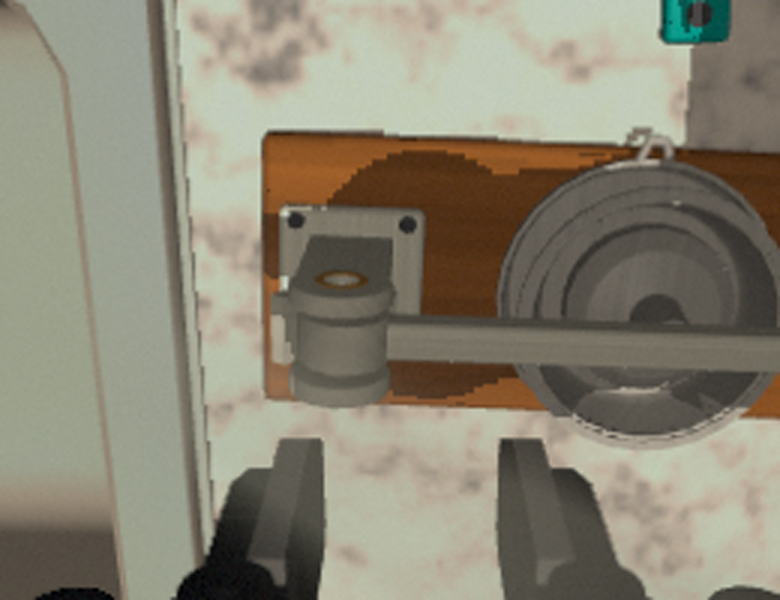

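The eye sits between the cheeks, with the near hole at crop (341,279) and the plunger in the cup. Next I refine the hole position, pick up the pin and take it to the pre-insert pose.

```bash
python3 - <<'E'
from h import *
w=pickle.load(open('w4.pkl','rb'))
H=onplane(w,[(180+341.5/3-.5,100+279.5/3-.5)],80)[0];print('hole',H.round(1),'F est',(H-20*ey).round(1))
yq=np.radians(-2.9);d=np.array([np.cos(yq),np.sin(yq),0])
g=np.array([418.2,-98.7,0])-15*d
gripper_to(0.55)
move_ptp(g+[0,0,70],Q(np.pi+yq));movel(g+[0,0,12],velocity=100)
print(movel(g+[0,0,0.5],velocity=30,until_force=6));s=st()
gripper_to(0,f_grip=60);s=st();zg=s['tool_pos'][2]
movel(g+[0,0,125],velocity=130);st()
T=F+(20+15+45)*ey; T[2]=125
move_ptp(T,Q(np.pi+yp-np.pi/2)); T[2]=75+.5;movel(T,velocity=100);hold(.2);st()
f=wrist();pickle.dump(f,open('w5.pkl','wb'))
c=cv2.resize(f['pixels'][100:300,180:440],None,fx=3,fy=3,interpolation=cv2.INTER_CUBIC);save(c,'w5')
E
```

```text
hole [ 574.2 -133.2   80. ] F est [ 594.2 -134.    80. ]
False
t 15.65 p [ 4.032e+02 -9.800e+01  4.000e-01] F [ 0.2 -0.6  0.7] w 0.548 gf 0.0
t 15.97 p [403.5 -97.9   0.9] F [-1.5  0.6  5.1] w 0.283 gf 59.5
t 17.08 p [402.5 -97.9 124.1] F [-0.9 -0.4 -1.2] w 0.28 gf 58.9
t 18.46 p [ 513.2 -130.3   75.6] F [-5.9  2.   4.6] w 0.281 gf 59.7
```

View pics/w5.png

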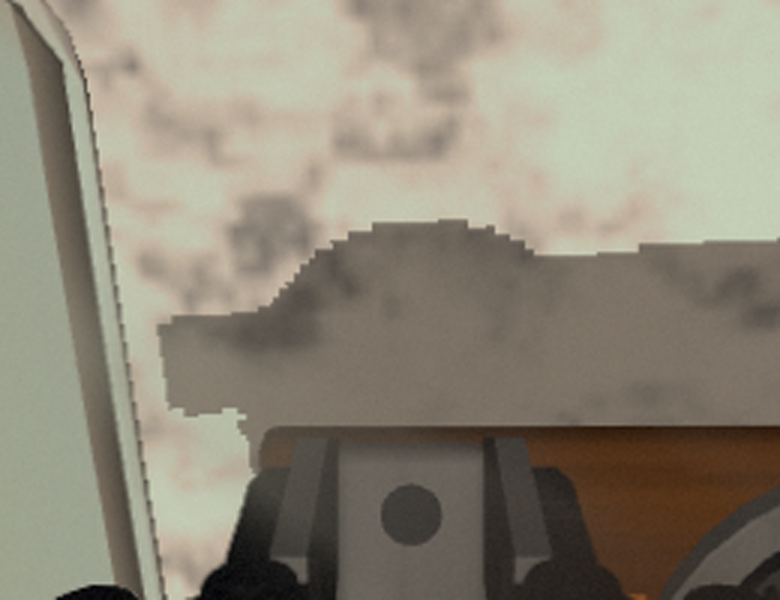

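The w5 view shows only the head (hole at crop 411,514) between the pads. The 8 N on the wrist exposes my error: I set the standoff too short, so the tip came down on the near cheek and the pin has probably pitched in the grip. I'll back out, lay it down at its old place so it levels, and re-measure.

```bash
python3 - <<'E'
from h import *
np.set_printoptions(linewidth=220)
s=state();p=np.array(s['tool_pos'])
movel(p+50*ey,velocity=100);st()
p=p+50*ey;p[2]=125;movel(p,velocity=150)
yq=np.radians(-2.9);g=np.array([403.2,-98,0])
move_ptp(g+[0,0,40],Q(np.pi+yq));hold(.1);st()
print(movel(g+[0,0,0.8],velocity=30,until_force=14));st()
gripper_to(0.55);hold(.2);movel(g+[0,0,100],velocity=150)
move_ptp([500,-98,120],Q(np.pi));hold(.3);st()
f=wrist();pickle.dump(f,open('w6.pkl','wb'))
h=f['pixels'].astype(int).mean(2).astype(int)
print(proj(f,[[390,-98,10],[418,-98,10],[472,-100,5]]).round())
hsv=cv2.cvtColor(f['pixels'],cv2.COLOR_RGB2HSV)
u,v=proj(f,[[431,-99,5]])[0].astype(int)
for r in range(v-60,v+70,4): print(r,h[r,u-24:u+25])
E
```

```text
t 19.17 p [ 463.8 -128.2   75.8] F [ 0.1  0.4 -0.9] w 0.283 gf 59.0
t 20.26 p [404.2 -98.1  40.2] F [-0.1  0.6 -0.5] w 0.281 gf 59.0
True
t 21.42 p [403.2 -98.    3. ] F [-2.   1.3  7.7] w 0.285 gf 60.0
t 23.55 p [499.3 -98.  120. ] F [-0.2 -1.   1. ] w 0.548 gf 0.0
[[316.  55.]
 [317.  94.]
 [314. 162.]]
51 [183 181 177 176 175 173 172 170 172 174 172 175 179 180 182 183 183 182 182 180 181 182 181 179 180 181 184 185 185 187 188 186 184 187 187 187 187 186 185 185 185 184 185 186 185 187 186 187 188]
55 [184 182 182 181 179 175 175 173 173 172 171 171 175 177 181 185 184 185 186 185 184 183 184 183 182 182 181 184 186 186 188 185 185 186 187 187 188 186 186 186 185 184 184 187 182 180 182 185 185]
59 [187 186 187 187 184 183 179 175 174 173 168 166 167 171 173 176 179 182 182 184 183 187 186 189 189 188 190 189 188 190 188 187 187 188 187 189 190 186 189 187 187 188 186 184 182 182 180 181 181]
63 [187 188 188 185 184 182 180 178 173 170 168 157 150 143 149 150 150 150 161 165 167 170 171 185 188 189 189 189 190 193 192 191 191 191 189 187 187 185 185 187 189 187 187 184 181 181 17
[... 5159 characters left out ...]
7 103 107 106 109 109 113 114 113 112 114 114 114 112 114 115 114 112 112 109 110 113 115 114]
171 [190 189 188 187 108 107 109 108 109 109 108 107 106 105 106 103 100 101 101 105 104 108 107 106 105 103 108 108 107 106 109 107 109 110 107 108 109 108 110 112 112 112 109 111 112 110 110 110 109]
175 [107 107 110 108 111 108 109 109 110 112 110 107 107 106 104 101  97  98  98  99 101 103 103 103 103 105 104 104 104 105 101 102  99  96  97  98  98  99 103 107 106 107 108 108 109 108 106 104 103]
179 [101 103 100 100  99  96  95  97  97  97 100 101 104 105 104  99  95  93  93  93  94  91  95  96  96  99  98  98 101 100  97  97  98  97  97  96  96  97  99 102 101  97  99  98  96  95  96  96  97]
```

```bash
python3 - <<'E'
from h import *
f=pickle.load(open('w6.pkl','rb'))
u=int(proj(f,[[431,-99,5]])[0][0])-24;print(u)
for n,i,r,z in(('s107',24.2,107,5),('s159',22,159,5),('tip',21,169,5),('hl71',9,71,10),('hr71',41.5,71,10),('hl95',8.2,95,10),('hr95',40.8,95,10),('back',16,63,10),('back',34,66.5,10),('shoulder',14,98.5,10),('shoulder',34,101,10),('hole',25.4,79.3,10)):
    print(n,onplane(f,[(u+i,r)],z)[0].round(1))
a=onplane(f,[(u+24.2,107),(u+22,159)],5);d=a[1]-a[0];print(np.degrees(np.arctan2(d[1],d[0])))
E
```

```text
291
s107 [427.8 -99.    5. ]
s159 [ 469.7 -101.     5. ]
tip [ 478.2 -101.8    5. ]
hl71 [ 401.2 -110.4   10. ]
hr71 [401.3 -85.9  10. ]
hl95 [ 418.6 -111.3   10. ]
hr95 [418.7 -86.2  10. ]
back [ 395.6 -105.1   10. ]
back [398.1 -91.6  10. ]
shoulder [ 421.2 -106.9   10. ]
shoulder [423.1 -91.4  10. ]
hole [407.2 -98.1  10. ]
-2.633956786415988
```

Pin lies flat again, about 5 mm further on (shoulder ≈ (423,-98.8), yaw ≈ -2.8°; tip-to-shoulder 55 mm agrees with 54). Regrasping with the correct standoff, tip 12 mm off the cheek, then inserting under force guard.

```bash
python3 - <<'E'
from h import *
yq=np.radians(-2.8);d=np.array([np.cos(yq),np.sin(yq),0])
g=np.array([423,-98.8,0])-15*d
move_ptp(g+[0,0,60],Q(np.pi+yq));movel(g+[0,0,12],velocity=120)
print(movel(g+[0,0,0.3],velocity=30,until_force=6));st()
gripper_to(0,f_grip=90);s=st();z0=s['tool_pos'][2]
movel(g+[0,0,100],velocity=130)
T=F+101*ey;T[2]=100;qf=Q(np.pi+yp-np.pi/2)
move_ptp(T,qf);T[2]=75+z0;movel(T,velocity=80);hold(.2);s=st()
f=wrist();pickle.dump(f,open('w7.pkl','wb'))
pp=s['tool_pos']
for dd in (84,72,60):
    T=F+dd*ey;T[2]=75+z0
    r=movel(T,velocity=30,until_force=7);s=st();print(dd,r,'along',((s['tool_pos']-F)@ey).round(1),'lat',((s['tool_pos']-F)@ex).round(1))
    if r:break
f=fix(grab_frame('scene'));u,v=proj(f,[F])[0].astype(int);print(u,v)
c=f['pixels'][v-50:v+50,u-65:u+65];save(cv2.resize(c,None,fx=6,fy=6,interpolation=cv2.INTER_CUBIC),'s1')
E
```

```text
False
t 25.21 p [ 4.08e+02 -9.81e+01  3.00e-01] F [-0.2  0.4 -0.7] w 0.55 gf 0.0
t 25.55 p [408.2 -98.1   0.9] F [-2.   1.5  5.9] w 0.271 gf 88.7
t 27.57 p [ 493.6 -129.7   76.5] F [0.4 0.5 0.2] w 0.27 gf 88.4
t 28.33 p [ 510.1 -130.5   75.8] F [ 0.5 -0.5 -1. ] w 0.269 gf 88.4
84 False along 84.1 lat 0.0
t 28.88 p [ 522.7 -130.9   76. ] F [ 0.6  0.5 -0.9] w 0.271 gf 88.5
72 False along 71.6 lat 0.1
t 29.43 p [ 534.6 -131.5   75.9] F [0.5 0.9 0.6] w 0.272 gf 88.4
60 False along 59.6 lat 0.0
349 173
```

```bash
python3 - <<'E'
from h import *
for dd,v in ((42,40),(31,12)):
    T=F+dd*ey;T[2]=75.9
    r=movel(T,velocity=v,until_force=9);s=st();print(dd,r,'along',((s['tool_pos']-F)@ey).round(1),'lat',((s['tool_pos']-F)@ex).round(1))
    if r:break
f=fix(grab_frame('scene'));w=wrist();pickle.dump((f,w),open('w8.pkl','wb'))
E
```

```text
t 30.08 p [ 552.6 -132.2   75.9] F [ 0.5 -0.4 -0.5] w 0.27 gf 88.4
42 False along 41.7 lat 0.0
t 30.77 p [ 558.6 -132.5   75.2] F [0.6 0.8 2.6] w 0.27 gf 88.6
31 True along 35.7 lat 0.0
```

```bash
python3 - <<'E'
from h import *
T=F+31*ey;T[2]=75.9
print(movel(T,velocity=10,until_force=18));s=st();print('along',((s['tool_pos']-F)@ey).round(1))
gripper_to(0.5);hold(.2);st()
T=F+100*ey;T[2]=76;movel(T,velocity=100);T[2]=200;movel(T,velocity=150)
move_ptp([545,-134,230],Q(np.pi));hold(.2);st()
w=wrist();pickle.dump(w,open('w9.pkl','wb'))
f=fix(grab_frame('scene'));u,v=proj(f,[F])[0].astype(int)
a=cv2.resize(w['pixels'][130:270,210:410],None,fx=4,fy=4,interpolation=cv2.INTER_CUBIC)
save(a,'w9')
P=F+20*ey;print('expected shoulder edges px (crop)',((proj(w,[P+13*ex+[0,0,5],P-13*ex+[0,0,5],P+28*ey+13*ex+[0,0,5],P+28*ey-13*ex+[0,0,5]])-[210,130])*4).round())
E
```

```text
False
t 31.58 p [ 558.8 -132.4   74.8] F [-11.3   2.7   6.3] w 0.27 gf 89.1
along 35.4
t 32.11 p [ 563.5 -132.8   76. ] F [-0.5  0.6 -0.2] w 0.498 gf 0.0
t 34.48 p [ 544.  -133.9  229.1] F [ 0.1 -0.7 -0.1] w 0.499 gf 0.0
expected shoulder edges px (crop) [[482. 335.]
 [376. 331.]
 [489. 226.]
 [380. 221.]]
```

View pics/w9.png

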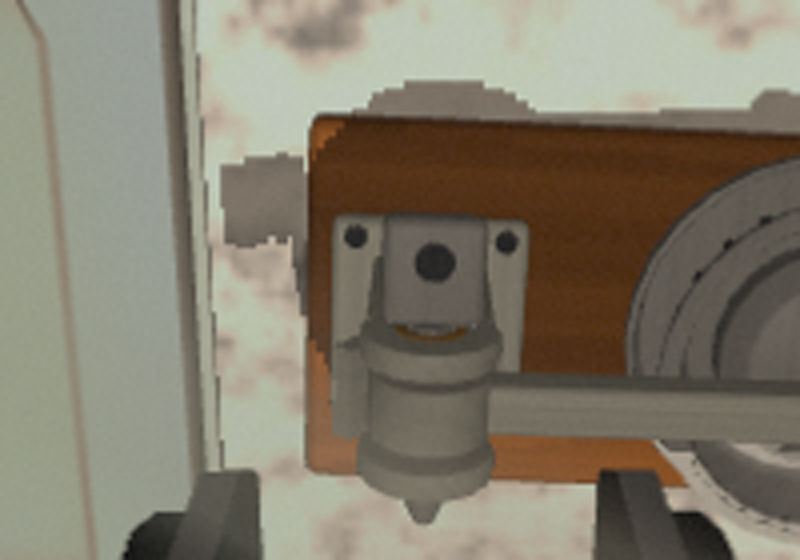

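The final view shows the pin through cheek, eye and cheek: tip out at (424,515), head at (434,265) against the near cheek, lever still seated. The head reads about 1.5 mm further back than nominal, so I'll nudge it home with shut fingers and use the contact position as a check.

```bash
python3 - <<'E'
from h import *
gripper_to(0);qf=Q(np.pi+yp-np.pi/2)
T=F+80*ey;T[2]=130;move_ptp(T,qf);T[2]=74;movel(T,velocity=100);hold(.1)
T=F+52*ey;T[2]=74;print(movel(T,velocity=15,until_force=12));s=st();print('along',((s['tool_pos']-F)@ey).round(1),'expect 59')
T=F+85*ey;T[2]=74;movel(T,velocity=60);T[2]=200;movel(T,velocity=150)
move_ptp([545,-134,230],Q(np.pi));hold(.2);st()
w=wrist();w0=pickle.load(open('w9.pkl','rb'))
np.set_printoptions(linewidth=220)
for x in(w0,w):
  g=x['pixels'].astype(int).mean(2).astype(int);print(x['eye'].round(1));print('head col',g[175:225,308+4],'\ncol tip',g[240:265,315]); print('row',g[195,295:340])
P=F+20*ey
for dz in (5,3.5):print('shoulder row/back row',proj(w,[P+[0,0,dz],P+28*ey+[0,0,dz],F-34*ey+[0,0,dz-5]]).round(1))
print('hole top',proj(w,[P+[0,0,6.5],P+[0,0,8.5]]).round(1))
E
```

```text
True
t 37.83 p [ 535.1 -131.6   72.7] F [ 0.  -0.3 -0.8] w 0.005 gf 0.0
along 59.2 expect 59
t 39.91 p [ 544.  -133.9  228.9] F [-0.8  0.6 -0. ] w -0.003 gf 0.0
[ 460.8 -133.9  371.3]
head col [ 50  50  50  52  50  50  51  49  50  65  79  93 101 101 101  98  99 101 103  99 102  99  98  97  98  98  99  98  99  96  95  95  94  95  95  83  82  66  52  63  63  67  67  87 104 106 108 109 105 103] 
col tip [108 111 111 111  98  90  89  90  91 111 115 115 112 112 113 106 103 102 102 100 102 153 169 166 166]
row [116 115 114 114 111 112 114 116  90  65  61  80  90  94  96  98 101 102  81  38  38  41  41  37  38  40  38  41  44  96  92  95  96  95  92  81  77 113 111 110 111 106 110 111 111]
[ 460.9 -133.8  371.1]
head col [ 52  53  55  53  49  53  51  48  49  61  79  92 101 103 102 102 101 101 103 101 100 101  98 101  97 101  99 100  99  98  97  96  98  95  97  89  80  68  52  58  64  66  67  79 104 109 109 107 106 103] 
col tip [106 105 107 109  99  78  63  63  60  58  60  62  61  61  59  62  59  60  57  58  59  58  60  56  59]
row [117 119 115 112 111 110 116 116  82  68  62  80  89  99  99  98 102 100  73  39  40  42  38  38  41  41  42  40  57  95  97  97  95  95  92  80  73 114 111 112 109 109 111 112 112]
shoulder row/back row [[317.3 213.4]
 [318.5 186. ]
 [315.2 259.3]]
shoulder row/back row [[317.3 212.8]
 [318.5 185.6]
 [315.2 258.6]]
hole top [[317.3 213.9]
 [317.3 214.7]]
```

The nudge met the head at 59.2 mm (59 expected if home) and the pin did not move, so the head is up against the cheek. The robot is clear.

```bash
python3 -c "
from h import *
print(close_job())"
```

```text
the job is handed in; nothing more can be done
None
```

The lever is set in the press and the steel hinge pin is fully home with its head against the fork; I handed the job in at about 40 s with the robot clear, and no verdict was returned.

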